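# Make up the red thread tray from the carousel

### The job

The job tray on the cobbler's bench must end with a red thread reel in each of its five wells, but one reel in it is the wrong colour (blue) and some wells are empty. Move the blue reel into an empty pocket of the revolving carousel, and fill every well that lacks a red reel from the stock on the carousel, turning it by its hub handle to bring reels to the gap in the wire guard, the only place where they can be taken out. All other reels stay in the carousel, one to a pocket, and the hammer, the cream jar and the tin are left alone; it does not matter whether a reel stands or lies on its side, as long as it sits down inside its well or pocket.

Things in the scene. Friction and masses are not known exactly. Their poses are not given: they have to be found in the camera images.
- kit1: thread reel, RED: belongs to the job, one of the right reels already in the job tray (may be absent). Squat solid cylinder, 46 mm diameter, 36 mm high, 50-100 g, all in its colour, with a small pale disc at the middle of each end. Origin at its middle (18 mm above its underside), z along the reel's axis (up when it stands)
- kit2: thread reel, RED: belongs to the job, one of the right reels already in the job tray (may be absent). Squat solid cylinder, 46 mm diameter, 36 mm high, 50-100 g, all in its colour, with a small pale disc at the middle of each end. Origin at its middle (18 mm above its underside), z along the reel's axis (up when it stands)
- kit3: thread reel, RED: belongs to the job, one of the right reels already in the job tray (may be absent). Squat solid cylinder, 46 mm diameter, 36 mm high, 50-100 g, all in its colour, with a small pale disc at the middle of each end. Origin at its middle (18 mm above its underside), z along the reel's axis (up when it stands)
- kit4: thread reel, RED: belongs to the job, one of the right reels already in the job tray (may be absent). Squat solid cylinder, 46 mm diameter, 36 mm high, 50-100 g, all in its colour, with a small pale disc at the middle of each end. Origin at its middle (18 mm above its underside), z along the reel's axis (up when it stands)
- red1: thread reel, RED: belongs to the job, stock that starts in one of the carousel's pockets. Squat solid cylinder, 46 mm diameter, 36 mm high, 50-100 g, all in its colour, with a small pale disc at the middle of each end. Origin at its middle (18 mm above its underside), z along the reel's axis (up when it stands)
- red2: thread reel, RED: belongs to the job, stock that starts in one of the carousel's pockets. Squat solid cylinder, 46 mm diameter, 36 mm high, 50-100 g, all in its colour, with a small pale disc at the middle of each end. Origin at its middle (18 mm above its underside), z along the reel's axis (up when it stands)
- red3: thread reel, RED: belongs to the job, stock that starts in one of the carousel's pockets. Squat solid cylinder, 46 mm diameter, 36 mm high, 50-100 g, all in its colour, with a small pale disc at the middle of each end. Origin at its middle (18 mm above its underside), z along the reel's axis (up when it stands)
- red4: thread reel, RED: belongs to the job, stock that starts in one of the carousel's pockets. Squat solid cylinder, 46 mm diameter, 36 mm high, 50-100 g, all in its colour, with a small pale disc at the middle of each end. Origin at its middle (18 mm above its underside), z along the reel's axis (up when it stands)
- odd: thread reel, BLUE: the one wrong reel in the job tray. Squat solid cylinder, 46 mm diameter, 36 mm high, 50-100 g, all in its colour, with a small pale disc at the middle of each end. Origin at its middle (18 mm above its underside), z along the reel's axis (up when it stands)
- green: thread reel, GREEN stock, starts on the carousel and stays there. Squat solid cylinder, 46 mm diameter, 36 mm high, 50-100 g, all in its colour, with a small pale disc at the middle of each end. Origin at its middle (18 mm above its underside), z along the reel's axis (up when it stands)
- handle (a point): on the carousel's axis, middle of the black bar handle on its hub, 110 mm above the bench; axes turn with the platter. Bar 40 mm long (x), 14 mm wide (y), 30 mm high (95 to 125 mm above the bench). Grey platter 320 mm across, six open pockets 60 degrees apart; turns freely either way without end, friction 0.06 N m, no detents, stays where left
- pocket0 (a point): centre of the floor of the carousel pocket that is empty at the start, 20 mm above the bench, 115 mm from the axis, on the handle's +x side; turns with the platter. The other five pockets are like it, at every 60 degrees about the axis, one reel in each. Pocket 63 mm radially, 80 mm across at its middle, walls 9 mm high; one reel fits loosely
- gap (a point): loading place: fixed point at pocket-floor height, 115 mm from the axis, mid-opening of the fixed wire guard (360 mm across). Beyond 35 degrees to either side of the line from axis to this point, 6 mm radial wires 65 to 71 mm above the bench, 34 to 172 mm off the axis, cover the platter: reels (tops at 56 mm) cannot be lifted out there. Only the hub and handle rise above
- well0 (a point): centre of the floor of well 0 of the fixed pale wooden job tray (70 x 330 mm, 14 mm high; a row of five wells along this point's y axis, 65 mm apart). Each well is 60 mm (x) by 60 mm (y), its floor 5 mm above the bench, walls 9 mm above the floor; one reel fits loosely
- well1 (a point): centre of the floor of well 1 of the fixed pale wooden job tray (70 x 330 mm, 14 mm high; a row of five wells along this point's y axis, 65 mm apart). Each well is 60 mm (x) by 60 mm (y), its floor 5 mm above the bench, walls 9 mm above the floor; one reel fits loosely
- well2 (a point): centre of the floor of well 2 of the fixed pale wooden job tray (70 x 330 mm, 14 mm high; a row of five wells along this point's y axis, 65 mm apart). Each well is 60 mm (x) by 60 mm (y), its floor 5 mm above the bench, walls 9 mm above the floor; one reel fits loosely
- well3 (a point): centre of the floor of well 3 of the fixed pale wooden job tray (70 x 330 mm, 14 mm high; a row of five wells along this point's y axis, 65 mm apart). Each well is 60 mm (x) by 60 mm (y), its floor 5 mm above the bench, walls 9 mm above the floor; one reel fits loosely
- well4 (a point): centre of the floor of well 4 of the fixed pale wooden job tray (70 x 330 mm, 14 mm high; a row of five wells along this point's y axis, 65 mm apart). Each well is 60 mm (x) by 60 mm (y), its floor 5 mm above the bench, walls 9 mm above the floor; one reel fits loosely
- hammer: bystander: a hammer, 260 mm long, lying behind the tray; origin below its middle, its length along x
- cream: bystander: an amber jar of shoe cream, 52 mm in diameter, 50 mm high; origin at the centre of its underside
- tin: bystander: a tin, 66 mm in diameter, 75 mm high; origin at the centre of its underside

How it is judged:
At the end, for the whole second after the job is handed in: each well holds a red reel (centre within 30 mm of the well centre in plan, under 34 mm high); every other reel is down in a carousel pocket (centre 88 to 138 mm from the axis, under 45.5 mm high: standing 38, lying 43, on a wall 47); all at rest (((horizontal distance between kit1 and well0 below 0.03 m and height (world z) of kit1 below 0.034 m) or (horizontal distance between kit2 and well0 below 0.03 m and height (world z) of kit2 below 0.034 m) or (horizontal distance between kit3 and well0 below 0.03 m and height (world z) of kit3 below 0.034 m) or (horizontal distance between kit4 and well0 below 0.03 m and height (world z) of kit4 below 0.034 m) or (horizontal distance between red1 and well0 below 0.03 m and height (world z) of red1 below 0.034 m) or (horizontal distance between red2 and well0 below 0.03 m and height (world z) of red2 below 0.034 m) or (horizontal distance between red3 and well0 below 0.03 m and height (world z) of red3 below 0.034 m) or (horizontal distance between red4 and well0 below 0.03 m and height (world z) of red4 below 0.034 m)) and ((horizontal distance between kit1 and well1 below 0.03 m and height (world z) of kit1 below 0.034 m) or (horizontal distance between kit2 and well1 below 0.03 m and height (world z) of kit2 below 0.034 m) or (horizontal distance between kit3 and well1 below 0.03 m and height (world z) of kit3 below 0.034 m) or (horizontal distance between kit4 and well1 below 0.03 m and height (world z) of kit4 below 0.034 m) or (horizontal distance between red1 and well1 below 0.03 m and height (world z) of red1 below 0.034 m) or (horizontal distance between red2 and well1 below 0.03 m and height (world z) of red2 below 0.034 m) or (horizontal distance between red3 and well1 below 0.03 m and height (world z) of red3 below 0.034 m) or (horizontal distance between red4 and well1 below 0.03 m and height (world z) of red4 below 0.034 m)) and ((horizontal distance between kit1 and well2 below 0.03 m and height (world z) of kit1 below 0.034 m) or (horizontal distance between kit2 and well2 below 0.03 m and height (world z) of kit2 below 0.034 m) or (horizontal distance between kit3 and well2 below 0.03 m and height (world z) of kit3 below 0.034 m) or (horizontal distance between kit4 and well2 below 0.03 m and height (world z) of kit4 below 0.034 m) or (horizontal distance between red1 and well2 below 0.03 m and height (world z) of red1 below 0.034 m) or (horizontal distance between red2 and well2 below 0.03 m and height (world z) of red2 below 0.034 m) or (horizontal distance between red3 and well2 below 0.03 m and height (world z) of red3 below 0.034 m) or (horizontal distance between red4 and well2 below 0.03 m and height (world z) of red4 below 0.034 m)) and ((horizontal distance between kit1 and well3 below 0.03 m and height (world z) of kit1 below 0.034 m) or (horizontal distance between kit2 and well3 below 0.03 m and height (world z) of kit2 below 0.034 m) or (horizontal distance between kit3 and well3 below 0.03 m and height (world z) of kit3 below 0.034 m) or (horizontal distance between kit4 and well3 below 0.03 m and height (world z) of kit4 below 0.034 m) or (horizontal distance between red1 and well3 below 0.03 m and height (world z) of red1 below 0.034 m) or (horizontal distance between red2 and well3 below 0.03 m and height (world z) of red2 below 0.034 m) or (horizontal distance between red3 and well3 below 0.03 m and height (world z) of red3 below 0.034 m) or (horizontal distance between red4 and well3 below 0.03 m and height (world z) of red4 below 0.034 m)) and ((horizontal distance between kit1 and well4 below 0.03 m and height (world z) of kit1 below 0.034 m) or (horizontal distance between kit2 and well4 below 0.03 m and height (world z) of kit2 below 0.034 m) or (horizontal distance between kit3 and well4 below 0.03 m and height (world z) of kit3 below 0.034 m) or (horizontal distance between kit4 and well4 below 0.03 m and height (world z) of kit4 below 0.034 m) or (horizontal distance between red1 and well4 below 0.03 m and height (world z) of red1 below 0.034 m) or (horizontal distance between red2 and well4 below 0.03 m and height (world z) of red2 below 0.034 m) or (horizontal distance between red3 and well4 below 0.03 m and height (world z) of red3 below 0.034 m) or (horizontal distance between red4 and well4 below 0.03 m and height (world z) of red4 below 0.034 m)) and ((horizontal distance between kit1 and handle between 0.088 and 0.138 m and height (world z) of kit1 below 0.0455 m) or (x of kit1 in the frame of well0 between -0.03 and 0.03 m and y of kit1 in the frame of well0 between -0.03 and 0.29 m and height (world z) of kit1 below 0.034 m)) and ((horizontal distance between kit2 and handle between 0.088 and 0.138 m and height (world z) of kit2 below 0.0455 m) or (x of kit2 in the frame of well0 between -0.03 and 0.03 m and y of kit2 in the frame of well0 between -0.03 and 0.29 m and height (world z) of kit2 below 0.034 m)) and ((horizontal distance between kit3 and handle between 0.088 and 0.138 m and height (world z) of kit3 below 0.0455 m) or (x of kit3 in the frame of well0 between -0.03 and 0.03 m and y of kit3 in the frame of well0 between -0.03 and 0.29 m and height (world z) of kit3 below 0.034 m)) and ((horizontal distance between kit4 and handle between 0.088 and 0.138 m and height (world z) of kit4 below 0.0455 m) or (x of kit4 in the frame of well0 between -0.03 and 0.03 m and y of kit4 in the frame of well0 between -0.03 and 0.29 m and height (world z) of kit4 below 0.034 m)) and ((horizontal distance between red1 and handle between 0.088 and 0.138 m and height (world z) of red1 below 0.0455 m) or (x of red1 in the frame of well0 between -0.03 and 0.03 m and y of red1 in the frame of well0 between -0.03 and 0.29 m and height (world z) of red1 below 0.034 m)) and ((horizontal distance between red2 and handle between 0.088 and 0.138 m and height (world z) of red2 below 0.0455 m) or (x of red2 in the frame of well0 between -0.03 and 0.03 m and y of red2 in the frame of well0 between -0.03 and 0.29 m and height (world z) of red2 below 0.034 m)) and ((horizontal distance between red3 and handle between 0.088 and 0.138 m and height (world z) of red3 below 0.0455 m) or (x of red3 in the frame of well0 between -0.03 and 0.03 m and y of red3 in the frame of well0 between -0.03 and 0.29 m and height (world z) of red3 below 0.034 m)) and ((horizontal distance between red4 and handle between 0.088 and 0.138 m and height (world z) of red4 below 0.0455 m) or (x of red4 in the frame of well0 between -0.03 and 0.03 m and y of red4 in the frame of well0 between -0.03 and 0.29 m and height (world z) of red4 below 0.034 m)) and horizontal distance between odd and handle between 0.088 and 0.138 m and height (world z) of each of odd, green below 0.0455 m and horizontal distance between green and handle between 0.088 and 0.138 m and linear speed of each of kit1, kit2, kit3, kit4, red1, red2, red3, red4, odd, green below 0.03 m/s); the robot touches nothing.
It fails at once if the hammer is pushed away (distance of hammer from where it was at the start of the episode above 0.03 m).
It fails at once if the cream is pushed away (distance of cream from where it was at the start of the episode above 0.03 m).
It fails at once if the tin is pushed away (distance of tin from where it was at the start of the episode above 0.03 m).
Of kit1, kit2, kit3, kit4 only 1 to 2 are there at a start; the rules pass over those that are not, and their reading is None.
At some moment in a run one of odd, red1, red2, red3, red4 may be knocked a few centimetres aside while the robot is not near it.
Once in a run the grip may slacken for a moment while it holds something.
It also fails if it takes over 210 s, if anything falls off the work surface, if the arm or the gripper's body presses on something with over 40 N, if the wrist force passes 120 N, or if a joint passes its speed limit or range.

### The arm

A 7-joint arm with a two-finger parallel gripper is mounted at the origin on the work surface. World frame = base frame: x ahead of the robot, y to its left, z up, the work surface at z = 0. Lengths are in m, angles in rad, forces in N, time in s.
With the tool pointing down it reaches from about 0.425 to 0.825 m from the base axis. Payload 3.6 kg.
Tool frame: the origin (TCP) lies midway between the tips of the shut fingers; the grasp point (between the pads) lies 19 mm behind it (robot.grip_point_offset is the distance from the TCP to the grasp point, in m); z points along the fingers, y is the line along which they close (so a half turn about z gives the same grasp; the last joint's range is limited). The gripper opens to 93 mm and grips with 3 to 60 N. Pads are 15 mm wide; open, the fingers measure 128 mm over their backs; the gripper's body (75 mm by 188 mm) begins 65 mm behind the grasp point.
Start: joints at [1.204, 0.615, -0.013, 1.423, 0.008, 1.103, -0.04], TCP at [0.217, -0.613, 0.219] pointing down, gripper open.
Joint ranges: [-3.12, 3.12], [-0.3, 2.06], [-1.34, 1.32], [0.26, 2.42], [-1.36, 4.5], [0.01, 1.98], [-2.84, 2.84]. Speed limits (rad/s): [2.79, 2.79, 3.14, 3.14, 3.14, 3.14, 3.14].

### API

Orientations are given as a rotation vector (axis times angle).
In Python, from plant import robot, eyes, eoat gives the robot as it stands (robot), with the cameras (eyes) and the gripper (eoat). Calls block until the motion is done:
- robot.goto(position, orientation): joint-space move of the TCP to a pose.
- robot.movel(position, rate=0.15, frame=None): straight line of the TCP; frame=None keeps the orientation; rate is the mean speed in m/s.
- robot.move_joints(angles): joint-space move.
- eoat.gripper_to(opening): opening from 0.0 (shut) to 1.0 (fully open); the grip force is fixed at half the most; returns when the fingers have stopped.
- robot.sleep(seconds).
- robot.inverse_kinematics(position, orientation): joint angles nearest the present ones, or None.
- eyes.camera(name): name is "side" or "top" or "wrist"; returns a dict with "image" (420x560x3 uint8, red, green, blue), "depth" (420x560 float32, m along the optical axis (not along the pixel's ray), 0 where there is no reading), "mtx" (3x3 intrinsics, pixels), "k1" (the pictures are not rectified: a ray, as slopes to the right and down, at radius r is drawn at 1 + k1 r^2 times it, then the intrinsics apply), "R" (3x3) and "t" (3): a world point X has camera coordinates R X + t. Camera axes: x right, y down, z forward; pixel columns grow to the right and rows downward; lengths in m; the calibration is good to about 2 mm. A picture is of the moment at which its call begins.
A pose or a line that the arm cannot do raises robot.Unreachable and nothing moves.
- robot.sign_off(): hands the job in; it is judged then, once.
Readings, each from a call of its own:
- robot.read_time(): time.
- robot.read_qpos(): joint angles.
- robot.read_dq(): joint speeds.
- robot.read_effort(): joint torques, N m.
- robot.read_ee_pos(): TCP position.
- robot.read_tcp_rot(): TCP orientation.
- robot.read_ft_force(): force on the tool from outside, world axes, zero at the start.
- robot.read_wrist_torque(): the same for the moment, N m.
- robot.read_width(): opening from 0.0 (shut) to 1.0 (fully open).
- robot.read_gripper_force(): force on a finger pad.
Only numpy, scipy, OpenCV 4.12 (cv2) and the standard library are available. Lean on these libraries where they do the work, as an engineer would, in place of code of your own. Each camera call takes 0.05 s, during which the arm holds its last target. There are 200 camera calls.

## Working session

There is one attempt and no reset: what is moved stays moved. The work goes in short steps, each a Python script; the robot and the scene stay as the last script left them, time stands still between calls to the robot, and variables do not carry over. Pictures are saved under pics/ and viewed, at most 14 in all, crops included, and the job is handed in when it is done.

```bash
mkdir -p pics; ls
python3 - <<'E'
from plant import robot, eyes, eoat
import cv2,numpy as np
for n in ("top","side"):
    c=eyes.camera(n); cv2.imwrite(f"pics/{n}0.png",c["image"][:,:,::-1]); print(n,c["mtx"],c["k1"],c["R"],c["t"])
print(robot.read_tcp_rot(),robot.read_time(),robot.grip_point_offset)
E
```

```text
pics
plant.py
top [[493.45242694   0.         271.02043597]
 [  0.         493.45242694 209.72971907]
 [  0.           0.           1.        ]] -0.02283230210021557 [[-0.00258156 -0.99993393 -0.01120149]
 [-0.98956447  0.00416825 -0.14403049]
 [ 0.14406767  0.01071277 -0.98950985]] [0.04021366 0.60889624 1.34763083]
side [[427.16910207   0.         271.34914554]
 [  0.         427.16910207 203.063443  ]
 [  0.           0.           1.        ]] -0.06445952167704937 [[-0.99109904 -0.13186656  0.01827313]
 [-0.11135433  0.7459382  -0.65664024]
 [ 0.07295827 -0.65283031 -0.75398255]] [0.61254147 0.12452302 1.05937758]
[-3.09411850e+00 -5.30855799e-01  7.10834524e-04] 0.1 0.0188
```

View pics/top0.png

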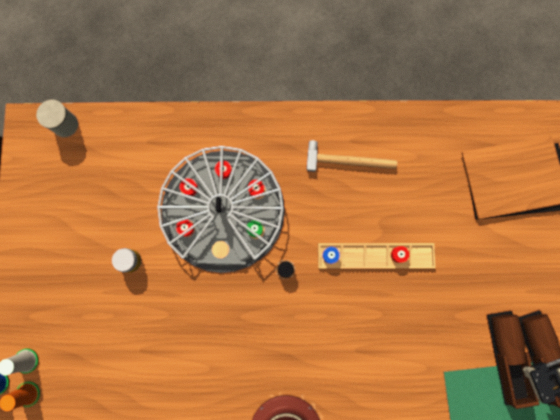

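```bash
cat > h.py <<'E'
from plant import robot, eyes, eoat
import cv2,numpy as np
from scipy.spatial.transform import Rotation as Ro
def world(c,uv,z):
    "pixels -> world xy on plane of height z"
    K=c["mtx"]; d=(np.atleast_2d(uv)-K[:2,2])/K[[0,1],[0,1]]; s=d.copy()
    for _ in range(8): s=d/(1+c["k1"]*(s**2).sum(1,keepdims=True))
    r=np.c_[s,np.ones(len(s))]@c["R"]; o=-c["R"].T@c["t"]
    return (o+r*((z-o[2])/r[:,2])[:,None])[:,:2]
def cloud(c):
    K=c["mtx"]; v,u=np.mgrid[:420,:560]; d=np.c_[u.ravel(),v.ravel()]; s=(d-K[:2,2])/K[0,0]; s0=s.copy()
    for _ in range(8): s=s0/(1+c["k1"]*(s**2).sum(1,keepdims=True))
    Z=c["depth"].ravel()[:,None]
    return ((np.c_[s,np.ones(len(s))]*Z-c["t"])@c["R"]).reshape(420,560,3)
COL=dict(red=((0,170,110),(8,255,255)),blue=((105,150,80),(125,255,255)),green=((45,130,80),(80,255,255)))
def reels(c,amin=60):
    "coloured blobs: colour, pixel centroid, area, median world point"
    hsv=cv2.cvtColor(c["image"],cv2.COLOR_RGB2HSV); P=cloud(c); out=[]
    for k,(a,b) in COL.items():
        m=cv2.inRange(hsv,a,b)
        if k=="red": m|=cv2.inRange(hsv,(174,170,110),(180,255,255))
        m=cv2.morphologyEx(m,cv2.MORPH_CLOSE,np.ones((7,7)))
        n,l,st,ce=cv2.connectedComponentsWithStats(m)
        for i in range(1,n):
            if st[i,4]>=amin: out.append((k,ce[i],st[i,4],np.nanmedian(P[l==i],0)))
    return out
def pic(c,f,box=None,s=1):
    im=c["image"][:,:,::-1]
    if box: im=im[box[1]:box[3],box[0]:box[2]]
    cv2.imwrite("pics/"+f,cv2.resize(im,None,fx=s,fy=s,interpolation=cv2.INTER_CUBIC))
E
python3 - <<'E'
from h import *
np.set_printoptions(precision=4,suppress=True)
c=eyes.camera("top"); pic(c,"t1.png",(100,130,450,290),2.2)
for r in reels(c): print(r, world(c,r[1],.05))
P=cloud(c)
print("hub",world(c,[219,205],.125),"tray",world(c,[[319,245],[434,245],[434,270],[319,270]],.014))
for uv in [(221,250),(286,269),(125,260),(52,115),(312,155),(395,163),(345,257),(380,255)]: print(uv,P[uv[1],uv[0]])
# handle: points 0.1<z<.14 near
m=(P[...,2]>.09)&(P[...,2]<.14)&(np.hypot(P[...,0]-P[208,221,0],P[...,1]-P[208,221,1])<.08)
q=P[m][:,:2]; print(len(q),q.mean(0),q.min(0),q.max(0))
E
```

```text
('red', array([222.8358, 168.7711]), np.int32(201), array([0.7244, 0.1736, 0.0569])) [[0.7266 0.175 ]]
('red', array([187.8513, 186.6667]), np.int32(195), array([0.6734, 0.2713, 0.0567])) [[0.6753 0.2738]]
('red', array([255.4294, 187.3616]), np.int32(177), array([0.67  , 0.0828, 0.0569])) [[0.6723 0.082 ]]
('red', array([184.7173, 227.4503]), np.int32(191), array([0.5576, 0.2778, 0.0567])) [[0.559  0.2801]]
('red', array([399.8132, 253.9455]), np.int32(257), array([ 0.4833, -0.3208,  0.0407])) [[ 0.4829 -0.3183]]
('red', array([284.4132, 407.7749]), np.int32(893), array([0.0672, 0.0046, 0.0135])) [[0.0752 0.0038]]
('blue', array([330.5371, 254.9486]), np.int32(175), array([ 0.4813, -0.128 ,  0.0416])) [[ 0.4809 -0.1265]]
('green', array([254.4121, 228.1923]), np.int32(182), array([0.5553, 0.0852, 0.057 ])) [[0.5562 0.0846]]
hub [[0.6106 0.1758]] tray [[ 0.5112 -0.0981]
 [ 0.5099 -0.4258]
 [ 0.4391 -0.4223]
 [ 0.4404 -0.0969]]
(221, 250) [0.4973 0.1804 0.0235]
(286, 269) [ 0.4427 -0.0029  0.0481]
(125, 260) [0.4676 0.4385 0.071 ]
(52, 115) [0.8736 0.6543 0.0981]
(312, 155) [ 0.7722 -0.0812  0.0244]
(395, 163) [ 0.7483 -0.3224  0.0201]
(345, 257) [ 0.477  -0.1718  0.0109]
(380, 255) [ 0.4825 -0.2724  0.0065]
103 [0.6132 0.1767] [0.5948 0.1673] [0.6334 0.1847]
```

View pics/t1.png

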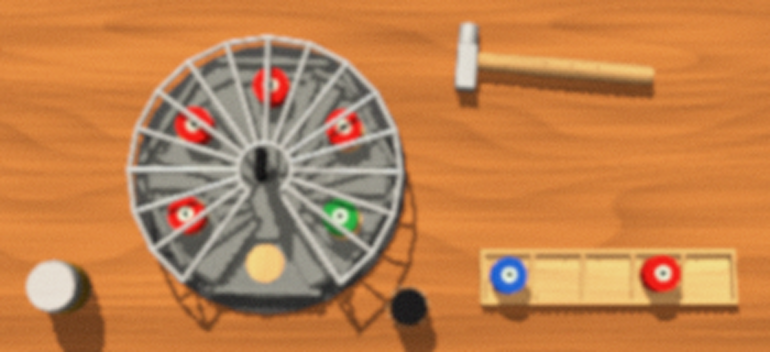

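View pics/side0.png

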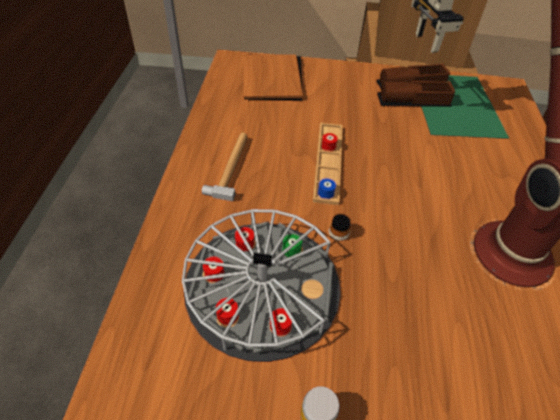

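```bash
cat >> h.py <<'E'
np.set_printoptions(precision=4,suppress=True)
def rv(yaw): return (Ro.from_euler("z",yaw)*Ro.from_euler("x",np.pi)).as_rotvec()   # yaw 0: closes along world y
def hover(xy,z,yaw):
    "go to a pose above xy, the half-turn choice that needs the least wrist travel"
    best=None
    for y in (yaw,yaw+np.pi):
        q=robot.inverse_kinematics([*xy,z],rv(y))
        if q is not None:
            d=abs(np.array(q)-robot.read_qpos()).max()
            if best is None or d<best[0]: best=(d,q)
    if best is None: raise RuntimeError("no ik")
    robot.move_joints(best[1]); return best[1]
def tops(c,amin=60):
    "reels from the top faces: colour, world centre xy, z"
    hsv=cv2.cvtColor(c["image"],cv2.COLOR_RGB2HSV); P=cloud(c); out=[]
    for k,(a,b) in COL.items():
        m=cv2.inRange(hsv,a,b)
        if k=="red": m|=cv2.inRange(hsv,(174,170,110),(180,255,255))
        m=cv2.morphologyEx(m,cv2.MORPH_CLOSE,np.ones((7,7)))
        n,l,st,_=cv2.connectedComponentsWithStats(m)
        for i in range(1,n):
            q=P[l==i]; q=q[np.isfinite(q).all(1)&(q[:,2]>.0)&(q[:,2]<.35)]
            if st[i,4]<amin or len(q)<20: continue
            zt=np.percentile(q[:,2],85); f=q[q[:,2]>zt-.006]
            (x,y),r=cv2.minEnclosingCircle(f[:,:2].astype(np.float32)); out.append((k,np.array([x,y]),r,zt,st[i,4]))
    return out
def st(): print("t",round(robot.read_time(),1),"w",round(robot.read_width(),3),"F",robot.read_ft_force(),"p",robot.read_ee_pos())
E
python3 - <<'E'
from h import *
c=eyes.camera("top")
print("decal",world(c,[[221,250]],.02),"wire ends",world(c,[[184,256.5],[256,258]],.068))
for t in tops(c): print(t)
hover([.476,-.128],.16,np.pi/2); st()
c=eyes.camera("wrist"); pic(c,"w1.png"); 
for t in tops(c): print(t)
P=cloud(c); m=(P[...,2]<.03)&(P[...,2]>.009); print(P[m][:,:2].min(0),P[m][:,:2].max(0))
E
```

```text
decal [[0.4975 0.1808]] wire ends [[0.477  0.2769]
 [0.4723 0.0793]]
('red', array([0.7255, 0.1745]), 0.022727543488144875, np.float64(0.06233323052454652), np.int32(199))
('red', array([0.6745, 0.2718]), 0.022825956344604492, np.float64(0.06174225521173641), np.int32(195))
('red', array([0.6715, 0.0792]), 0.02246023900806904, np.float64(0.06235797413755309), np.int32(177))
('red', array([0.5591, 0.2792]), 0.022387128323316574, np.float64(0.06040106124118212), np.int32(199))
('red', array([ 0.4842, -0.3223]), 0.023092634975910187, np.float64(0.04450839822091873), np.int32(257))
('red', array([ 0.0431, -0.001 ]), 0.08721417933702469, np.float64(0.019383481678536936), np.int32(895))
('blue', array([ 0.4819, -0.126 ]), 0.021491311490535736, np.float64(0.04491445708243671), np.int32(174))
('green', array([0.5574, 0.084 ]), 0.022076772525906563, np.float64(0.06245226330952564), np.int32(182))
t 2.2 w 1.001 F [ 0.2255 -0.307   0.6224] p [ 0.476  -0.1296  0.16  ]
('red', array([ 0.4887, -0.1853]), 0.1240578442811966, np.float64(0.024344544775043015), np.int32(359))
('blue', array([ 0.4823, -0.1051]), 0.04368831217288971, np.float64(0.0422061232787276), np.int32(287))
[ 0.4191 -0.3165] [0.77   0.0532]
```

View pics/w1.png

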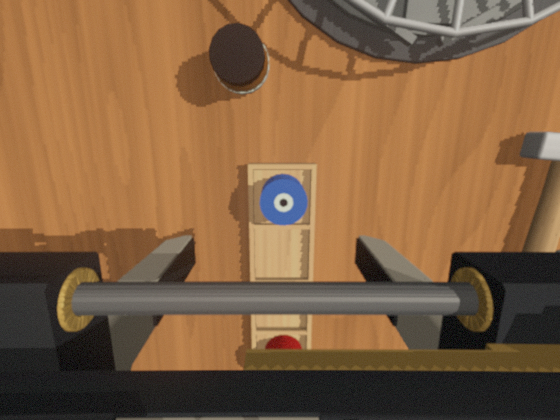

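```bash
cat >> h.py <<'E'
def pick(xy,z,yaw,op=.75,up=.16):
    eoat.gripper_to(op); hover(xy,up,yaw); robot.movel([*xy,z]); eoat.gripper_to(0.0); st(); robot.movel([*xy,up]); st()
def place(xy,z,yaw,op=.75,up=.16):
    hover(xy,up,yaw); robot.movel([*xy,z],rate=.1); eoat.gripper_to(op); robot.movel([*xy,up]); st()
E
python3 - <<'E'
from h import *
c=eyes.camera("wrist")
b=world(c,[[284,202]],.041)[0]; print(b,"tray corners",world(c,[[249,164],[317,165]],.014))
t=world(eyes.camera("top"),[[330.5,255]],.041); print(t)
assert abs(b-[.481,-.127]).max()<.008
pick(b,.017,np.pi/2,up=.15)
place([.4975,.179],.035,0,op=.72)
hover([.476,-.2],.2,np.pi/2)
c=eyes.camera("top"); pic(c,"t2.png",(100,130,450,290),2.2)
for t in tops(c): print(t)
E
```

```text
[ 0.4841 -0.1279] tray corners [[ 0.449  -0.0944]
 [ 0.5183 -0.0956]]
[[ 0.4813 -0.1273]]
t 4.8 w 0.489 F [-0.8215 -0.7512  3.589 ] p [ 0.4843 -0.1281  0.0174]
t 5.8 w 0.487 F [-0.1019 -0.4946 -0.3528] p [ 0.4833 -0.1279  0.1492]
t 9.9 w 0.718 F [ 0.9561 -0.3105  0.2449] p [0.4969 0.1785 0.1591]
('red', array([0.726 , 0.1743]), 0.022705789655447006, np.float64(0.06181086111744829), np.int32(200))
('red', array([0.6736, 0.2712]), 0.02327863499522209, np.float64(0.06319086923182715), np.int32(201))
('red', array([0.6723, 0.0797]), 0.022775469347834587, np.float64(0.06136793509283876), np.int32(176))
('red', array([0.5581, 0.2797]), 0.02161901257932186, np.float64(0.06138356195277418), np.int32(189))
('red', array([0.0388, 0.0007]), 0.08849083632230759, np.float64(0.019864183916955606), np.int32(887))
('blue', array([0.4966, 0.1787]), 0.02268647588789463, np.float64(0.05971892489365637), np.int32(208))
('green', array([0.5556, 0.0853]), 0.020599879324436188, np.float64(0.06379880399387412), np.int32(183))
('green', array([ 0.0455, -0.7416]), 0.016827411949634552, np.float64(0.007106048089911453), np.int32(66))
('green', array([ 0.0457, -0.6502]), 0.03906591981649399, np.float64(0.00717953228977238), np.int32(208))
```

View pics/t2.png

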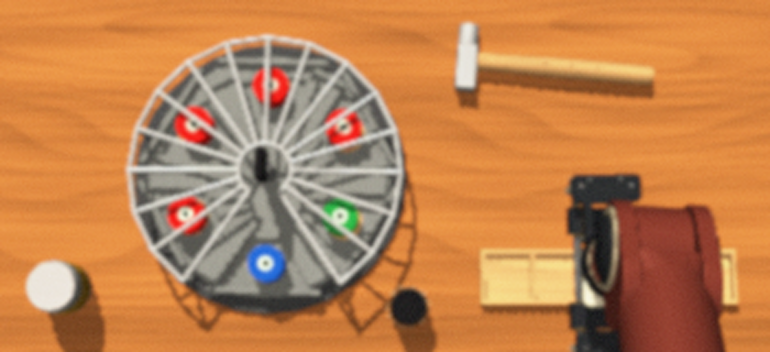

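```bash
cat >> h.py <<'E'
AX=np.array([.6138,.1775])
def turn(bar,ang,away=True):
    "grip the bar (direction bar, rad) and turn the platter by ang"
    eoat.gripper_to(.5); zt=.103; best=None
    for k in (-1,0,1):
        y=bar+k*np.pi; q=robot.inverse_kinematics([*AX,.17],rv(y))
        if q is None: continue
        for s in (1,-1):
            e=q[6]+s*ang
        q2=robot.inverse_kinematics([*AX,.17],rv(y+.1)); s=np.sign((q2[6]-q[6]+np.pi)%(2*np.pi)-np.pi) if q2 is not None else -1
        e=q[6]+s*ang
        if abs(e)<2.75 and (best is None or abs(q-robot.read_qpos()).max()<best[0]): best=(abs(q-robot.read_qpos()).max(),q,s)
    _,q,s=best; print("q7",q[6],s)
    robot.move_joints(q); robot.movel([*AX,zt],rate=.1); eoat.gripper_to(0.); st()
    q=np.array(robot.read_qpos()); n=6
    for i in range(1,n+1):
        qq=q.copy(); qq[6]+=s*ang*i/n; robot.move_joints(qq)
    robot.sleep(.3); st(); eoat.gripper_to(.5); robot.movel([*robot.read_ee_pos()[:2],.18]); st()
def clear(): hover([.62,-.12],.25,np.pi/2)
E
python3 - <<'E'
from h import *
turn(0,np.pi/3)
c=eyes.camera("top")
hsv=cv2.cvtColor(c["image"],cv2.COLOR_RGB2HSV); print(hsv[257,345],hsv[257,380],hsv[285,380],hsv[246,400])
P=cloud(c); m=(P[230:285,300:450,2]>.0095)&(P[230:285,300:450,2]<.03); q=P[230:285,300:450][m]; print(len(q),np.percentile(q[:,:2],[2,98],axis=0))
clear(); c=eyes.camera("top"); pic(c,"t3.png",(100,130,450,290),2.2)
for t in tops(c): print(t)
c=eyes.camera("side"); pic(c,"s3.png",(280,100,380,230),4)
E
```

```text
q7 0.7326718772587391 1.0
t 14.9 w 0.15 F [ 1.7098  4.7896 -2.3844] p [0.6139 0.1802 0.1033]
t 17.0 w 0.149 F [ 4.948  -3.309  -0.9204] p [0.615  0.1789 0.1033]
t 18.3 w 0.501 F [-0.4555 -0.4303 -0.4462] p [0.6134 0.1798 0.1793]
[ 22 113 248] [ 22 112 248] [ 13 181 223] [  5 197 241]
808 [[ 0.4477 -0.4231]
 [ 0.5169 -0.101 ]]
('red', array([0.7261, 0.1845]), 0.026269668713212013, np.float64(0.05989411385638193), np.int32(172))
('red', array([0.6703, 0.2764]), 0.022958146408200264, np.float64(0.05949469674561889), np.int32(114))
('red', array([0.5575, 0.2758]), 0.02245459519326687, np.float64(0.06201361294972849), np.int32(206))
('red', array([0.4988, 0.1744]), 0.022921981289982796, np.float64(0.059090197018447), np.int32(220))
('red', array([0.0425, 0.0032]), 0.08607830107212067, np.float64(0.01945776478128449), np.int32(934))
('blue', array([0.5636, 0.0728]), 0.022320833057165146, np.float64(0.059505429516384926), np.int32(112))
('green', array([0.6726, 0.0843]), 0.021673038601875305, np.float64(0.060209427748265085), np.int32(121))
('green', array([ 0.042 , -0.6521]), 0.0330331064760685, np.float64(0.007403084080588945), np.int32(158))
```

View pics/t3.png

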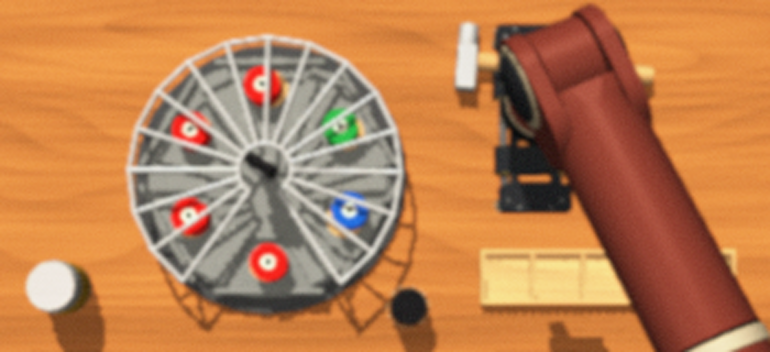

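View pics/s3.png

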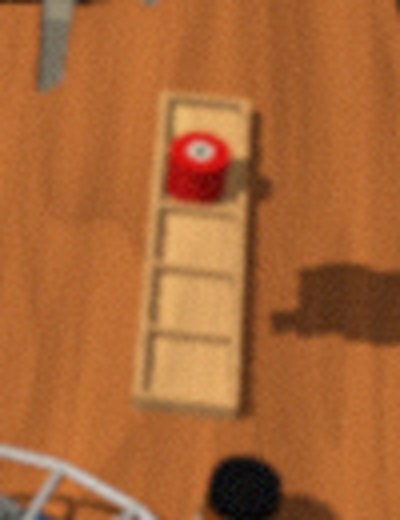

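```bash
sed -i 's/^AX=.*/AX=np.array([.614,.179])/' h.py
python3 - <<'E'
from h import *
c=eyes.camera("side"); print(world(c,[[320,123.3],[342.5,124.5],[313.8,201.3],[339.5,203]],.014))
pick([.4988,.1755],.034,0,op=.72)
c=eyes.camera("top"); hsv=cv2.cvtColor(c["image"],cv2.COLOR_RGB2HSV)
m=cv2.inRange(hsv,(18,60,120),(28,150,255)); m[:235]=0; m[285:]=0; m[:,:300]=0; m[:,450:]=0
m=cv2.morphologyEx(m,cv2.MORPH_CLOSE,np.ones((15,15))); p=cv2.findNonZero(m)[:,0]
b=cv2.boxPoints(cv2.minAreaRect(p)); w=world(c,b,.014); print(b,w,w.mean(0))
E
```

```text
[[ 0.5173 -0.4189]
 [ 0.4456 -0.4244]
 [ 0.515  -0.0841]
 [ 0.4464 -0.0882]]
t 23.5 w 0.492 F [-1.3905 -0.3019  4.2278] p [0.4991 0.1756 0.0345]
t 24.5 w 0.489 F [ 0.8607 -0.76   -0.9051] p [0.4981 0.175  0.159 ]
[[319. 267.]
 [319. 243.]
 [434. 243.]
 [434. 267.]] [[ 0.4489 -0.0971]
 [ 0.517  -0.0982]
 [ 0.5156 -0.4261]
 [ 0.4476 -0.4228]] [ 0.4823 -0.261 ]
```

```bash
cat >> h.py <<'E'
def gap_red():
    c=eyes.camera("top"); T=tops(c)
    for t in T:
        r=np.hypot(*(t[1]-AX)); a=np.degrees(np.arctan2(*(t[1]-AX)[::-1]))
        if r<.2 or (abs(t[1][0]-.482)<.05 and -.45<t[1][1]<-.08): print(t[0],t[1],"r %.3f a %.0f z %.3f"%(r,a,t[3]))
    return c,[t for t in T if t[0]=="red" and np.hypot(*(t[1]-AX-[-.115,0]))<.03]
E
python3 - <<'E'
from h import *
place([.482,-.131],.021,np.pi/2)
turn(np.pi/3,np.pi/3)
clear(); c,g=gap_red(); pic(c,"t4.png",(100,130,450,290),2.2)
E
```

```text
t 28.9 w 0.751 F [-0.5505  0.8383 -1.3099] p [ 0.4813 -0.1309  0.1592]
q7 -0.905510072473567 1.0
t 32.3 w 0.145 F [ 2.2815 -0.4345 -0.4128] p [0.6149 0.1786 0.1032]
t 34.3 w 0.147 F [ 6.31    0.685  -4.1752] p [0.6165 0.179  0.1033]
t 35.7 w 0.5 F [-0.5042  0.2532 -0.0767] p [0.6141 0.1783 0.1793]
red [0.6607 0.2836] r 0.115 a 66 z 0.060
red [0.5562 0.2693] r 0.107 a 123 z 0.062
red [0.5021 0.1703] r 0.112 a -176 z 0.059
red [ 0.4843 -0.3222] r 0.518 a -105 z 0.045
blue [0.6856 0.0847] r 0.118 a -53 z 0.063
green [0.7257 0.1871] r 0.112 a 4 z 0.060
```

View pics/t4.png

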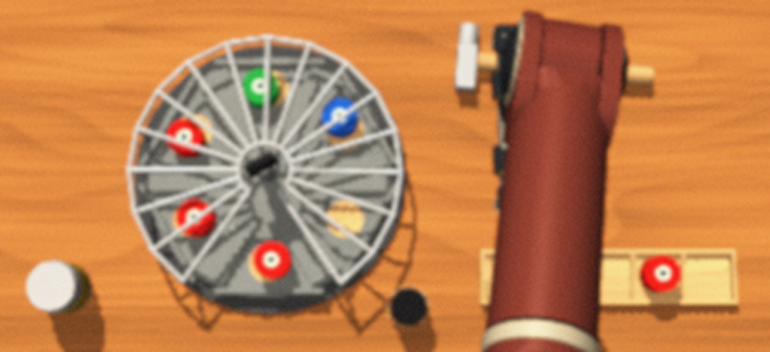

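Run:
```python
from h import *
c,g=gap_red(); assert len(g)==1
pick(g[0][1],.034,0,op=.72); assert robot.read_width()>.4
place([.482,-.196],.021,np.pi/2)
turn(-np.pi/3,np.pi/3)
clear(); c,g=gap_red(); pic(c,"t5.png",(100,130,450,290),2.2)
```

```text
red [0.6603 0.2832] r 0.114 a 66 z 0.062
red [0.555  0.2691] r 0.108 a 123 z 0.061
red [0.5023 0.1703] r 0.112 a -176 z 0.059
red [ 0.4836 -0.3225] r 0.518 a -105 z 0.044
blue [0.6856 0.0846] r 0.118 a -53 z 0.064
green [0.7258 0.1872] r 0.112 a 4 z 0.059
t 40.3 w 0.489 F [ 0.0685 -0.2463  2.8683] p [0.5027 0.1705 0.0346]
t 41.3 w 0.49 F [0.0523 0.6566 0.5756] p [0.5016 0.1698 0.159 ]
t 45.9 w 0.753 F [0.15   0.1354 0.7092] p [ 0.4813 -0.1957  0.1593]
q7 0.14965632126344788 1.0
t 49.4 w 0.149 F [ 5.1075  2.9533 -2.6033] p [0.6159 0.1801 0.1034]
t 51.5 w 0.15 F [-0.4746  1.1736 -0.4566] p [0.6163 0.1802 0.1034]
t 52.8 w 0.501 F [ 0.8709 -0.1196  0.4604] p [0.6153 0.1798 0.1793]
red [0.5457 0.2701] r 0.114 a 127 z 0.062
red [0.5061 0.1684] r 0.108 a -174 z 0.059
red [ 0.4797 -0.2014] r 0.403 a -109 z 0.044
red [ 0.4839 -0.3224] r 0.518 a -105 z 0.044
blue [0.731  0.1974] r 0.118 a 9 z 0.059
green [0.6576 0.2819] r 0.112 a 67 z 0.060
```

View pics/t5.png

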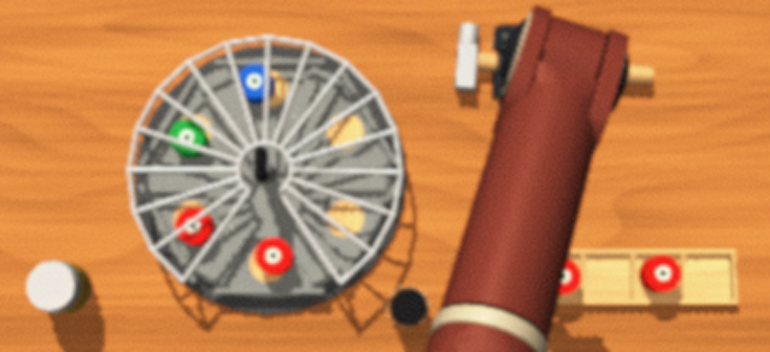

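Third red is at the gap, crop (272,257); everything is seated and the bar is back along x. Continue.

Run:
```python
from h import *
c,g=gap_red(); assert len(g)==1
pick(g[0][1],.034,0,op=.72); assert robot.read_width()>.4
place([.482,-.261],.021,np.pi/2)
turn(0,np.pi/3)
clear(); c,g=gap_red(); pic(c,"t6.png",(100,130,450,290),2.2)
```

```text
red [0.5458 0.2695] r 0.113 a 127 z 0.062
red [0.5073 0.1682] r 0.107 a -174 z 0.059
red [ 0.4806 -0.199 ] r 0.401 a -109 z 0.044
red [ 0.4841 -0.3222] r 0.518 a -105 z 0.044
blue [0.7312 0.1987] r 0.119 a 10 z 0.059
green [0.6593 0.2809] r 0.112 a 66 z 0.059
t 57.4 w 0.488 F [ 0.291  -0.5026  4.2396] p [0.5077 0.1685 0.0346]
t 58.4 w 0.486 F [-0.2818  0.351  -0.9732] p [0.5066 0.1678 0.1591]
t 63.2 w 0.752 F [ 0.5722 -0.2506 -0.1593] p [ 0.4814 -0.2605  0.1592]
q7 1.233082265372904 1.0
t 66.9 w 0.148 F [0.3494 2.615  0.1414] p [0.6141 0.1802 0.1032]
t 69.0 w 0.148 F [ 3.9972 -3.1957 -2.9648] p [0.6151 0.1791 0.1032]
t 70.4 w 0.502 F [-0.3545  0.5904 -0.626 ] p [0.6133 0.18   0.1793]
red [ 0.4755 -0.1814] r 0.386 a -111 z 0.044
red [0.4998 0.1651] r 0.115 a -173 z 0.059
blue [0.6585 0.2874] r 0.117 a 68 z 0.066
green [0.5489 0.2684] r 0.111 a 126 z 0.062
```

View pics/t6.png

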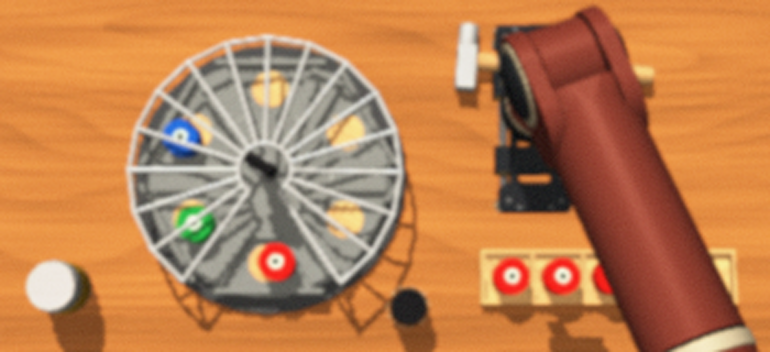

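Last red is at the gap (276,262); wells 0–2 are filled.

Run:
```python
from h import *
c,g=gap_red(); assert len(g)==1
pick(g[0][1],.034,0,op=.72); assert robot.read_width()>.4
place([.482,-.391],.021,np.pi/2)
hover([.217,-.6],.25,np.pi/2)
c=eyes.camera("top"); pic(c,"t7.png",(100,130,450,290),2.2); gap_red()
for r in reels(c): print(r[0],r[3],world(c,r[1],.041))
```

```text
red [ 0.4727 -0.1811] r 0.387 a -111 z 0.044
red [0.5005 0.1645] r 0.114 a -173 z 0.059
blue [0.6612 0.2858] r 0.117 a 66 z 0.066
green [0.5488 0.268 ] r 0.110 a 126 z 0.062
t 75.4 w 0.486 F [-0.7109  0.0883  3.7796] p [0.5008 0.1649 0.0346]
t 76.4 w 0.485 F [ 0.3893  0.9568 -1.7755] p [0.4998 0.164  0.159 ]
t 81.6 w 0.748 F [ 0.4195  0.0722 -0.7935] p [ 0.4813 -0.3906  0.159 ]
red [ 0.4806 -0.2611] r 0.460 a -107 z 0.044
blue [0.6582 0.2881] r 0.118 a 68 z 0.065
green [0.547  0.2676] r 0.111 a 127 z 0.062
red [ 0.4809 -0.2644  0.0406] [[ 0.481  -0.2625]]
red [0.0669 0.0057 0.0135] [[0.0728 0.0031]]
blue [0.6557 0.2908 0.0572] [[0.6593 0.2933]]
green [0.5459 0.2675 0.0564] [[0.547  0.2703]]
```

View pics/t7.png

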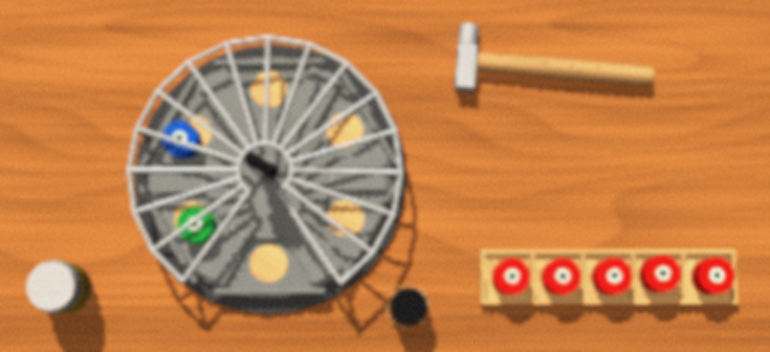

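All five wells hold standing reds (tops at 41 mm). Blue and green are seated, with tops at 57 mm and radii of 0.118 m and 0.111 m.

```bash
python3 -c "
from plant import robot, eyes, eoat
print(robot.sign_off())"
```

```text
the job is handed in; nothing more can be done
None
```

The job is handed in: the last picture shows a red reel in each of the five wells and the blue and green reels down in carousel pockets, with the hammer, jar and tin untouched, after about 85 s; no verdict came back on sign-off.

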